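# Fill the narrow jar with hex nuts through the funnel

### The job

Take the red funnel out of its wooden block and set it, spout down, in the mouth of the amber jar. Then pour all six brass nuts from the scoop through the funnel into the jar, not touching the nuts with the fingers, and stand the empty scoop flat on the table again; the jar stays upright on the table with the funnel in it, and the glue bottle, tape measure and sanding block stay where they are.

Things in the scene. Friction and masses are not known exactly. Their poses are not given: they have to be found in the camera images.
- holder: Fixed wooden block, 100 x 100 mm, 50 mm high, with an upright square through hole, 62 x 62 mm, in its centre, in which the funnel is parked. Origin: centre of its underside; z up.
- jar: Loose amber jar, round, 74 mm wide and 100 mm high, 0.5 kg; neck 69 mm outside, 62 mm inside; floor 6 mm thick. Origin: centre of its underside, z up.
- jar_mouth (a point): Centre of the jar's mouth, level with its rim, 100 mm above its underside.
- funnel: Loose red funnel, 0.1 to 0.2 kg, 104 mm high without lug. Spout 51 mm outside, 46 inside, 35 mm long; then a cone, 124 mm wide at its top. Origin: centre of the spout's lower end, z up along the axis. Flat flange, 80 mm wide, round the spout's top, its underside 36 mm above the origin: rests on the block (origin 14 mm above the table) or the jar's rim (64 mm). Black grip lug on its +y side.
- funnel_lug (a point): Grip point of the funnel's upright black lug, 66.5 mm from the funnel's axis towards funnel +y and 125 mm above the end of the spout. The lug is 10 mm thick along funnel y (pinch it along this), 28 mm wide along funnel x; its top is 15 mm above this point, the funnel's rim 21 mm below it.
- funnel_mouth (a point): Centre of the funnel's mouth, level with its rim, 104 mm above the end of the spout; mouth 119 mm wide inside.
- scoop: Loose aluminium scoop, 0.15 to 0.3 kg, 110 mm long (x), 62 mm wide (y): flat floor 3 mm thick, side walls 33 mm high, front end at -x open with the last 20 mm of the floor rising by 10 degrees. Origin: centre of its underside, z up. At its back (+x) stands a blue grip tab. The nuts lie in it and slide out over the front when it is tipped forward by about 45 to 65 degrees.
- scoop_grip (a point): Grip point of the scoop's upright blue tab, 53.5 mm behind (+x) and 69 mm above the scoop's origin. The tab is 10 mm thick along scoop x (pinch it along this), 36 mm wide along scoop y; its top is 20 mm above this point; the side walls' tops are 36 mm below it.
- scoop_lip (a point): Middle of the scoop's pouring lip, 55 mm in front (-x) and 7 mm above the scoop's origin.
- nut0: Brass hex nut, 17 mm across flats, 10 mm high. Origin: centre of one face. Six like it lie in the scoop.
- nut1: As nut0.
- nut2: As nut0.
- nut3: As nut0.
- nut4: As nut0.
- nut5: As nut0.
- sander: Sanding block, pale wood on a dark red pad, 69 x 124 x 30 mm; a bystander. Origin: centre of its underside.
- glue: White glue bottle with orange tip, 55 mm wide, 184 mm high; a bystander. Origin: centre of its underside.
- measure: Yellow tape measure, 36 x 80 x 64 mm; a bystander. Origin: centre of its underside.
Things that resemble listed ones, but are neither listed nor needed, are in the scene too. What is shaped like the jar but purple is not meant.

How it is judged:
By the outcome, as a careful person would: the job done as asked, in the order asked, and still so for the second after the job is handed in, with the robot touching nothing.
It also fails if it takes over 64 s, if anything falls off the work surface, if the arm or the gripper's body presses on something with over 40 N, if the wrist force passes 120 N, or if a joint passes its speed limit or range.

### The arm

A 7-joint arm with a two-finger parallel gripper is mounted at the origin on a cart in front of the work surface, level with it; the furniture and walls round the work are solid. World frame = base frame: x ahead of the robot, y to its left, z up, the work surface at z = 0. Lengths are in m, angles in rad, forces in N, time in s.
With the tool pointing down it reaches from about 0.425 to 0.825 m from the base axis. Payload 3.6 kg.
Tool frame: the origin (TCP) lies midway between the tips of the shut fingers; the grasp point (between the pads) lies bot.hold_point_z behind it (bot.hold_point_z is the distance from the TCP to the grasp point, in m); z points along the fingers, y is the line along which they close (so a half turn about z gives the same grasp; the last joint's range is limited). The gripper opens to 93 mm and grips with 3 to 60 N. Pads are 15 mm wide; open, the fingers measure 128 mm over their backs; the gripper's body (75 mm by 188 mm) begins 65 mm behind the grasp point.
Start: joints at [1.133, 0.615, -0.013, 1.423, 0.008, 1.103, -0.04], TCP at [0.26, -0.596, 0.219] pointing down, gripper open.
Joint ranges: [-3.12, 3.12], [-0.3, 2.06], [-1.34, 1.32], [0.26, 2.42], [-1.36, 4.5], [0.01, 1.98], [-2.84, 2.84]. Speed limits (rad/s): [2.79, 2.79, 3.14, 3.14, 3.14, 3.14, 3.14].

### API

Orientations are given as a 3x3 rotation matrix whose columns are the frame's x, y, z axes.
In Python, from workcell import bot, viewer, workorder, finder gives the robot as it stands. The module is installed in compiled form; this text tells all that it offers.
- The arm moves only by the shell command python3 -m jog 'ROWS' [FORCE]. ROWS is text: rows parted by semicolons, each of 7 numbers parted by spaces: the shift along the tool's x, y, z as a fraction of full scale, then the turn, a rotation vector about the tool's x, y, z as a fraction of full scale, then the closure, from -1 (fully open) to 1 (shut), so that 0 is half open. A call has 1 to 12 rows; each row shifts and turns the commanded pose from where the row before left it, along the tool's axes as they then stand; what a row does not reach is not made up. Full scale, the value 1, is 0.025 m for a shift and 6 degrees for a turn. A row lasts 1/8 s, in which the tool goes at most 62.5 mm and 10.7 degrees, less where a joint would pass 70% of its speed; a pose out of reach is approached as far as the arm can. A call with a number of a shift or a turn outside -1 to 1 is refused whole. A call with a gripper value outside its range is refused whole. The fingers move at their own pace and stop on an object; FORCE is the grip in N (left out, the last holds). Time passes only in rows, so rows that do not move let the fingers close. It gives the time, the measured TCP pose, the force, the opening and the grip force at its end, in the units of the state.
- bot.state(): the state, without advancing time (a new reading comes with each control period).
- viewer.snapshot(name): name is "scene" or "top"; returns the picture (420x560x3 uint8, red, green, blue); there is no depth.
- viewer.get_calibration(name): a dict with "fov_y" (degrees; the focal length in pixels is half the picture's height over the tangent of half this angle, whatever the lens; pixels are square), "cx", "cy" (the principal point, pixels), "rvec" (rotation vector, rad) and "tvec" (3), from world to camera coordinates, as OpenCV has them. Camera axes: x right, y down, z forward; pixel columns grow to the right and rows downward; lengths in m; the calibration is good to about 2 mm. A picture is of the moment at which its call begins. get_calibration takes no time and is no camera call.
- workorder.sign_off(): hands the job in; it is judged then, once.
Trained networks look in the newest picture that a camera, given by its name, has taken for a name from the list of things; names that differ only in an ending like _2 or _b are one class to them, and where a whole thing is asked for, a point or a joint stands for the part that bears it (a point fixed in the world has none). Each returns a list of dicts, best first, with "p" (0 to 1); they miss things now and then, are a little off and sometimes report something else, mostly with a low value. They report only what shows in the picture. A call takes as long as a camera call. They do not tell look-alikes from the thing itself.
- finder.spot_in(name, camera): "point" ([column, row] in pixels, amid what is visible of it).
- finder.masks_of(name, camera): "mask" (420x560 bool, what is visible of it) and "point" ([column, row] in pixels, amid what is visible of it).
The state is a dict: "time": time; "qpos": joint angles; "dq": joint speeds; "joint_torque": joint torques, N m; "tool_pos": TCP position; "tool_rot": TCP orientation; "contact_force": force on the tool from outside, world axes, zero at the start; "wrist_torque": the same for the moment, N m; "width": finger opening in m; "grip_force": force on a finger pad.
Only numpy, scipy, OpenCV 4.12 (cv2) and the standard library are available. Lean on these libraries where they do the work, as an engineer would, in place of code of your own. Each camera call takes 0.05 s, during which the arm holds its last target. There are 200 camera calls.

## Working session

There is one attempt and no reset: what is moved stays moved. The work goes in short steps, Python scripts to look and compute and a shell command to move; the robot and the scene stay as the last step left them, time stands still between calls to the robot, and variables do not carry over. Pictures are saved under pics/ and viewed, at most 10 in all, crops included, and the job is handed in when it is done.

```bash
mkdir -p pics; cat > h.py <<'E'
import numpy as np, cv2
from workcell import bot, viewer, workorder, finder
def cal(n):
    c=viewer.get_calibration(n); f=210/np.tan(np.radians(c["fov_y"])/2)
    K=np.array([[f,0,c["cx"]],[0,f,c["cy"]],[0,0,1]]); R=cv2.Rodrigues(np.array(c["rvec"],float))[0]
    return K,R,np.array(c["tvec"],float).ravel()
def at_z(n,uv,z):
    K,R,t=cal(n); d=R.T@np.linalg.inv(K)@[uv[0],uv[1],1]; o=-R.T@t
    return o+d*(z-o[2])/d[2]
def proj(n,p):
    K,R,t=cal(n); q=K@(R@np.asarray(p,float)+t); return q[:2]/q[2]
def tri(uvs):
    A=[];b=[]
    for n,uv in uvs.items():
        K,R,t=cal(n); d=R.T@np.linalg.inv(K)@[uv[0],uv[1],1]; d/=np.linalg.norm(d); o=-R.T@t
        P=np.eye(3)-np.outer(d,d); A.append(P); b.append(P@o)
    return np.linalg.lstsq(np.vstack(A),np.hstack(b),rcond=None)[0]
def snap(n,f=None):
    im=viewer.snapshot(n)
    if f: cv2.imwrite("pics/"+f,im[:,:,::-1])
    return im
E
python3 - <<'E'
from h import *
np.set_printoptions(precision=3,suppress=True)
a=snap("scene");b=snap("top")
cv2.imwrite("pics/s0.png",a[:,:,::-1]);cv2.imwrite("pics/t0.png",b[:,:,::-1])
for n in("scene","top"):
    K,R,t=cal(n);print(n,K[0,0],-R.T@t,R[2])
for k in["holder","jar","jar_mouth","funnel","funnel_lug","funnel_mouth","scoop","scoop_grip","scoop_lip","glue","measure","sander"]:
    for n in("scene","top"):
        print(k,n,[(np.round(d["point"]).tolist(),round(d["p"],2)) for d in finder.spot_in(k,n)][:4])
s=bot.state();print(s["tool_pos"],s["tool_rot"],s["width"],bot.hold_point_z,s["time"])
E
```

```text
scene 412.9353627977781 [-0.162  0.498  0.849] [ 0.661 -0.376 -0.649]
top 436.77022365336694 [0.503 0.059 1.148] [ 0.094 -0.014 -0.995]
holder scene [([370.0, 211.0], 0.79)]
holder top [([364.0, 249.0], 0.78), ([286.0, 255.0], 0.43)]
jar scene [([179.0, 271.0], 0.89), ([240.0, 258.0], 0.66), ([258.0, 223.0], 0.63), ([208.0, 303.0], 0.61)]
jar top [([149.0, 237.0], 0.97), ([214.0, 248.0], 0.94), ([249.0, 206.0], 0.78), ([158.0, 283.0], 0.56)]
jar_mouth scene [([257.0, 221.0], 0.89), ([213.0, 304.0], 0.82), ([243.0, 260.0], 0.8), ([177.0, 272.0], 0.55)]
jar_mouth top [([160.0, 286.0], 0.88), ([208.0, 250.0], 0.86), ([251.0, 204.0], 0.76), ([150.0, 240.0], 0.65)]
funnel scene [([371.0, 187.0], 0.65)]
funnel top [([395.0, 236.0], 0.86)]
funnel_lug scene [([372.0, 181.0], 0.85)]
funnel_lug top [([395.0, 233.0], 0.6), ([249.0, 157.0], 0.54)]
funnel_mouth scene [([371.0, 186.0], 0.62)]
funnel_mouth top [([394.0, 234.0], 0.56)]
scoop scene [([303.0, 242.0], 0.96)]
scoop top [([286.0, 251.0], 0.84), ([197.0, 184.0], 0.58)]
scoop_grip scene [([307.0, 244.0], 0.71)]
scoop_grip top [([290.0, 254.0], 0.59), ([343.0, 164.0], 0.25)]
scoop_lip scene [([301.0, 239.0], 0.87)]
scoop_lip top [([287.0, 256.0], 0.78)]
glue scene [([238.0, 193.0], 0.85), ([304.0, 246.0], 0.6), ([372.0, 188.0], 0.18)]
glue top [([250.0, 158.0], 0.57)]
measure scene [([202.0, 235.0], 0.76)]
measure top [([194.0, 183.0], 0.79)]
sander scene [([307.0, 184.0], 0.71)]
sander top [([345.0, 161.0], 0.78), ([287.0, 254.0], 0.7)]
[ 0.26  -0.596  0.219] [[ 0.916  0.4   -0.   ]
 [ 0.4   -0.916  0.   ]
 [ 0.    -0.    -1.   ]] 0.09319169430280054 0.0188 1.3
```

View pics/s0.png

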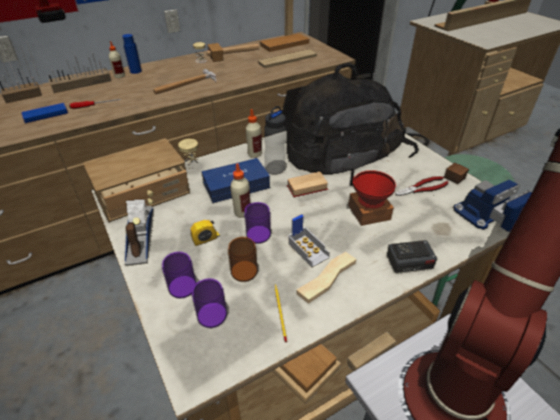

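View pics/t0.png

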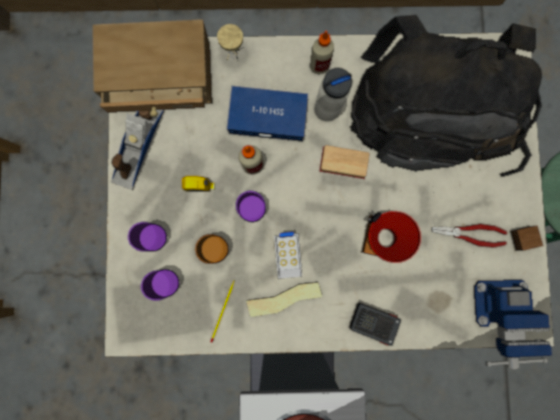

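The scene view shows the amber jar at (243,258) and purple ones at (258,223), (179,272) and (210,303). In the top view the amber jar is at (212,248) and the purple ones at (251,206), (148,237) and (160,284). The amber one is the jar meant. The scoop is at top (288,255) with its blue tab on the far side. The funnel is at top (394,236) with its lug at about (372,217). I'll confirm these in one enlarged crop.

```bash
python3 - <<'E'
from h import *
np.set_printoptions(precision=3,suppress=True)
b=snap("top")
c=cv2.resize(b[190:290,185:435],None,fx=3.2,fy=3.2,interpolation=cv2.INTER_CUBIC); cv2.imwrite("pics/c1.png",c[:,:,::-1])
a=snap("scene")
c2=cv2.resize(a[160:285,220:410],None,fx=4,fy=4,interpolation=cv2.INTER_CUBIC); cv2.imwrite("pics/c2.png",c2[:,:,::-1])
# colour masks
def blobs(im,lo,hi,roi):
    h=cv2.cvtColor(im,cv2.COLOR_RGB2HSV); m=cv2.inRange(h,lo,hi); z=np.zeros_like(m); x0,x1,y0,y1=roi; z[y0:y1,x0:x1]=m[y0:y1,x0:x1]
    return z
m=blobs(b,(5,80,40),(20,255,255),(190,235,225,270)); (cx,cy),r=cv2.minEnclosingCircle(cv2.findNonZero(m)); print("jar",cx,cy,r,at_z("top",(cx,cy),.1))
m=blobs(b,(0,150,60),(4,255,255),(355,430,200,270))|blobs(b,(174,150,60),(180,255,255),(355,430,200,270)); 
e=cv2.fitEllipse(max(cv2.findContours(m,0,2)[0],key=cv2.contourArea));print("funnel",e)
m=blobs(b,(100,120,50),(125,255,255),(270,310,220,280)); print("tab",cv2.minAreaRect(cv2.findNonZero(m)))
E
```

```text
jar 211.40908813476562 248.5 16.778305053710938 [0.517 0.213 0.1  ]
funnel ((393.9139099121094, 236.17152404785156), (48.98155212402344, 51.1389045715332), 121.44943237304688)
tab ((286.40771484375, 233.76153564453125), (3.8450767993927, 13.271717071533203), 82.87498474121094)
```

View pics/c1.png

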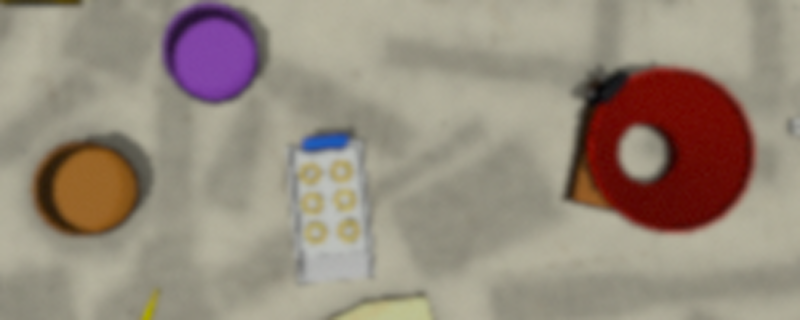

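View pics/c2.png

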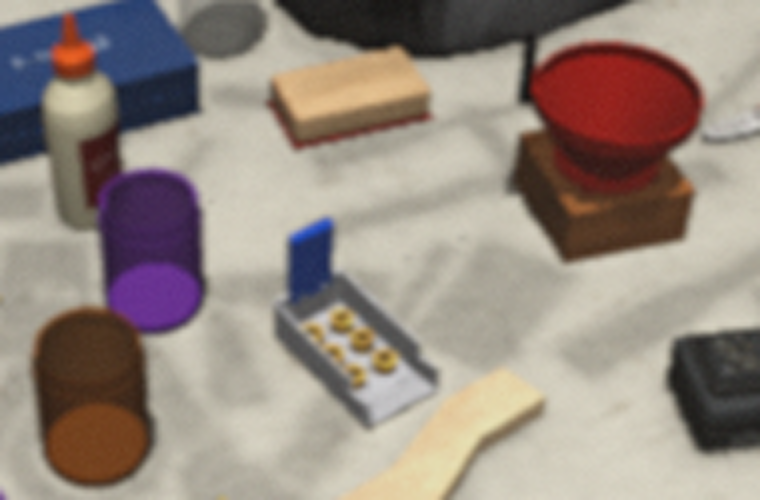

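The crops confirm the amber jar at top (211,248), and it is the only amber one. The scoop has its tab at top (286,234) and its lip at about (290,277), towards the robot. The funnel's black lug is at top (376,217) and scene (352,178). Next I fit the shapes in both views.

```bash
cat > fit.py <<'E'
from h import *
from scipy.optimize import minimize
def ring(r,z,n=40):
    a=np.linspace(0,2*np.pi,n); return np.c_[r*np.cos(a),r*np.sin(a),0*a+z]
box=lambda x0,x1,y0,y1,z0,z1:np.array([[x,y,z] for x in(x0,x1) for y in(y0,y1) for z in(z0,z1)])
JAR=[np.r_[ring(.037,0),ring(.037,.085),ring(.0345,.1)]]
FUN=[np.r_[ring(.062,.104),ring(.062,.1),ring(.0255,.036)],box(-.014,.014,.0615,.0715,.09,.14)]
SC=[np.r_[box(-.035,.055,-.031,.031,0,.033),box(-.055,-.03,-.031,.031,.003,.007)],box(.0485,.0585,-.018,.018,0,.089)]
S=4
def render(parts,p,n,z0):
    c,s=np.cos(p[2]),np.sin(p[2]); R=np.array([[c,-s,0],[s,c,0],[0,0,1]]); m=np.zeros((420,560),np.uint8)
    K,Rc,t=cal(n)
    for q in parts:
        w=q@R.T+[p[0],p[1],z0]; u=(w@Rc.T+t)@K.T; u=u[:,:2]/u[:,2:]
        h=cv2.convexHull((u*16).astype(np.int32).reshape(-1,1,2)); cv2.fillConvexPoly(m,h,255,cv2.LINE_AA,4)
    return m/255.
def fit(parts,masks,p0,z0,yaw=True):
    def f(v):
        p=np.array([p0[0]+v[0]/100,p0[1]+v[1]/100,p0[2]+(v[2]*.1 if yaw else 0)])
        return sum(1-np.minimum(a:=render(parts,p,n,z0),m).sum()/np.maximum(a,m).sum() for n,m in masks.items())
    k=3 if yaw else 2; r=minimize(f,np.zeros(k),method="Nelder-Mead",options=dict(initial_simplex=np.r_[[np.zeros(k)],np.eye(k)],xatol=.005,fatol=1e-4))
    v=r.x; return np.array([p0[0]+v[0]/100,p0[1]+v[1]/100,p0[2]+(v[2]*.1 if yaw else 0)]),r.fun
def nmask(name,cam,px):
    L=[d for d in finder.masks_of(name,cam) if np.hypot(*(np.array(d["point"])-px))<25]
    return L[0]["mask"].astype(float)
E
python3 - <<'E'
from fit import *
np.set_printoptions(precision=4,suppress=True)
snap("scene");snap("top")
for name,parts,ps,pt,p0,z0,y in[("jar",JAR,(243,258),(212,248),(.517,.205,0),0,False),("funnel",FUN,(372,187),(394,236),(.53,-.19,.8),.014,True),("scoop",SC,(303,243),(288,255),(.5,.04,.1),0,True)]:
    ms={}
    for n,px in(("scene",ps),("top",pt)):
        try: ms[n]=nmask(name,n,px); print(name,n,ms[n].sum())
        except IndexError: print("miss",name,n)
    for k in ms: print(name,k,*fit(parts,{k:ms[k]},p0,z0,y))
    print(name,*fit(parts,ms,p0,z0,y))
f=at_z("top",(393.9,236.2),.118); l=at_z("top",(376.3,217.2),.154); print("F",f,"lug",l,np.hypot(*(l-f)[:2]),np.degrees(np.arctan2(*(l-f)[1::-1])))
t=at_z("top",(286.4,233.8),.085);e=at_z("top",(289.7,277.5),.007);print("tab",t,"lip",e,np.hypot(*(t-e)[:2]),np.degrees(np.arctan2(*(t-e)[1::-1])))
E
```

```text
jar scene 1129.0
jar top 830.0
jar scene [0.5204 0.2211 0.    ] 0.11367288758627903
jar top [0.5167 0.2195 0.    ] 0.07971699551706268
jar [0.5182 0.2204 0.    ] 0.2070557416335408
funnel scene 1342.0
funnel top 2142.0
funnel scene [ 0.5347 -0.216   0.907 ] 0.11833823644950359
funnel top [ 0.5368 -0.22    0.916 ] 0.15045189758278366
funnel [ 0.5367 -0.2192  0.8886] 0.28408867257955184
scoop scene 918.0
scoop top 985.0
scoop scene [0.4985 0.0302 0.0932] 0.26188769565478265
scoop top [0.4949 0.0296 0.0732] 0.16577395822923968
scoop [0.4953 0.0302 0.0803] 0.4317675122200413
F [ 0.5362 -0.2207  0.118 ] lug [ 0.5794 -0.1726  0.154 ] 0.06466320653203496 48.163101121285976
tab [0.5488 0.0324 0.085 ] lip [0.439  0.0245 0.007 ] 0.11011955196524921 4.110895920146293
```

```bash
cat > plan.py <<'E'
from h import *
from scipy.spatial.transform import Rotation as Ro, Slerp
def toolR(yaw,tilt=0):
    """tool y at heading yaw, z down; tilt: scoop nose down by tilt (deg)"""
    a=np.radians(yaw); y=np.array([np.cos(a),np.sin(a),0]); z=np.array([0,0,-1.]); b=np.radians(tilt)
    y2=np.cos(b)*y-np.sin(b)*z; z2=np.cos(b)*z+np.sin(b)*y
    return np.c_[np.cross(y2,z2),y2,z2]
def plan(wps,g,grip_pt=True):
    """wps: (grasp point xyz, R); rows of the tool-frame twist for straight legs"""
    s=bot.state(); p=np.array(s["tool_pos"]);R=np.array(s["tool_rot"])
    for q,Rt in wps:
        q=np.array(q,float); h=bot.hold_point_z
        dr=Ro.from_matrix(R.T@Rt).magnitude(); c0=p-h*R[:,2]
        for N in range(1,60):
            sl=Slerp([0,1],Ro.from_matrix([R,Rt])); rows=[];pp,RR=p,R
            for i in range(1,N+1):
                Rn=sl(i/N).as_matrix(); pn=c0+(q-c0)*i/N+h*Rn[:,2]
                d=RR.T@(pn-pp)/.025; w=Ro.from_matrix(RR.T@Rn).as_rotvec()/np.radians(6)
                d=np.round(d,2);w=np.round(w,2); rows.append(np.r_[d,w]); pp=pp+RR@d*.025; RR=RR@Ro.from_rotvec(w*np.radians(6)).as_matrix()
            if np.abs(rows).max()<=1: break
        print("leg",N); print(";".join(" ".join("%g"%v for v in r+0.)+" %g"%g for r in rows)); p,R=pp,RR
E
python3 - <<'E'
from plan import *; from fit import *
np.set_printoptions(precision=4,suppress=True)
snap("scene");snap("top")
ms={n:nmask("funnel",n,px) for n,px in(("scene",(372,187)),("top",(394,236)))}
p,e=fit(FUN,ms,(.536,-.22,-.73),.014); print(p,np.degrees(p[2])+90,e)
plan([((.5807,-.1706,.27),toolR(48))],-1)
E
```

```text
[ 0.5357 -0.2204 -0.7439] 47.37598681639451 0.26051755514076447
leg 22
0.84 -0.47 -0.06 0 0 -0.87 -1;0.89 -0.4 -0.06 0 0 -0.86 -1;0.91 -0.32 -0.06 0 0 -0.87 -1;0.94 -0.23 -0.06 0 0 -0.87 -1;0.96 -0.14 -0.06 0 0 -0.86 -1;0.96 -0.06 -0.05 0 0 -0.87 -1;0.97 0.03 -0.06 0 0 -0.87 -1;0.96 0.12 -0.06 0 0 -0.86 -1;0.95 0.21 -0.06 0 0 -0.87 -1;0.92 0.29 -0.06 0 0 -0.87 -1;0.9 0.37 -0.06 0 0 -0.86 -1;0.85 0.45 -0.06 0 0 -0.87 -1;0.81 0.53 -0.06 0 0 -0.87 -1;0.76 0.6 -0.06 0 0 -0.86 -1;0.71 0.66 -0.06 0 0 -0.87 -1;0.64 0.73 -0.06 0 0 -0.87 -1;0.57 0.78 -0.06 0 0 -0.86 -1;0.5 0.83 -0.05 0 0 -0.87 -1;0.42 0.87 -0.06 0 0 -0.87 -1;0.34 0.91 -0.06 0 0 -0.86 -1;0.26 0.93 -0.06 0 0 -0.87 -1;0.17 0.95 -0.06 0 0 -0.87 -1
```

```bash
python3 -m jog '0.84 -0.47 -0.06 0 0 -0.87 -1;0.89 -0.4 -0.06 0 0 -0.86 -1;0.91 -0.32 -0.06 0 0 -0.87 -1;0.94 -0.23 -0.06 0 0 -0.87 -1;0.96 -0.14 -0.06 0 0 -0.86 -1;0.96 -0.06 -0.05 0 0 -0.87 -1;0.97 0.03 -0.06 0 0 -0.87 -1;0.96 0.12 -0.06 0 0 -0.86 -1;0.95 0.21 -0.06 0 0 -0.87 -1;0.92 0.29 -0.06 0 0 -0.87 -1;0.9 0.37 -0.06 0 0 -0.86 -1;0.85 0.45 -0.06 0 0 -0.87 -1'
python3 -m jog '0.81 0.53 -0.06 0 0 -0.87 -1;0.76 0.6 -0.06 0 0 -0.86 -1;0.71 0.66 -0.06 0 0 -0.87 -1;0.64 0.73 -0.06 0 0 -0.87 -1;0.57 0.78 -0.06 0 0 -0.86 -1;0.5 0.83 -0.05 0 0 -0.87 -1;0.42 0.87 -0.06 0 0 -0.87 -1;0.34 0.91 -0.06 0 0 -0.86 -1;0.26 0.93 -0.06 0 0 -0.87 -1;0.17 0.95 -0.06 0 0 -0.87 -1;0 0 0 0 0 0 -1'
python3 - <<'E'
from plan import *
np.set_printoptions(precision=4,suppress=True)
s=bot.state(); print(s["tool_pos"],s["tool_rot"],s["qpos"])
plan([((.5807,-.1710,.139),toolR(47.8))],-1)
E
```

```text
time: 3.5
tool_pos: [0.436, -0.3625, 0.2365]
tool_rot: [[0.064, 0.998, 0.0], [0.998, -0.064, 0.0], [0.0, 0.0, -1.0]]
contact_force: [0.3, 0.2, -0.1]
width: 0.093
grip_force: 0.0
time: 4.88
tool_pos: [0.5818, -0.1676, 0.2512]
tool_rot: [[-0.747, 0.665, 0.001], [0.665, 0.747, 0.002], [0.001, 0.002, -1.0]]
contact_force: [-1.1, 0.1, -0.3]
width: 0.0928
grip_force: 0.0
[ 0.5818 -0.1676  0.2512] [[-0.7468  0.665   0.0008]
 [ 0.665   0.7468  0.0019]
 [ 0.0007  0.0019 -1.    ]] [ 0.5896  0.5708 -0.5808  1.5015  0.3261  1.1668  0.7962]
leg 6
-0.01 -0.02 0.87 0 0 0.01 -1;-0.01 -0.03 0.88 0.01 0 0.02 -1;-0.01 -0.02 0.87 0 0 0.01 -1;-0.01 -0.02 0.87 0 0 0.02 -1;-0.01 -0.02 0.88 0.01 -0.01 0.01 -1;-0.01 -0.03 0.87 0 0 0.02 -1
```

```bash
python3 -m jog '-0.01 -0.02 0.87 0 0 0.01 -1;-0.01 -0.03 0.88 0.01 0 0.02 -1;-0.01 -0.02 0.87 0 0 0.01 -1;-0.01 -0.02 0.87 0 0 0.02 -1;-0.01 -0.02 0.88 0.01 -0.01 0.01 -1;-0.01 -0.03 0.87 0 0 0.02 -1;0 0 0 0 0 0 0.5;0 0 0 0 0 0 0.8;0 0 0 0 0 0 1;0 0 0 0 0 0 1;0 0 0 0 0 0 1' 35
```

```text
time: 6.25
tool_pos: [0.5795, -0.1743, 0.1206]
tool_rot: [[-0.737, 0.676, 0.0], [0.676, 0.737, -0.002], [-0.002, -0.002, -1.0]]
contact_force: [-0.2, 0.2, 0.2]
width: 0.0478
grip_force: 0.0
```

```bash
python3 -m jog '0 0 0 0 0 0 1;0 0 0 0 0 0 1'; python3 - <<'E'
from h import *
for n in("scene","top"): snap(n)
for k in("funnel_lug","funnel"):
  for n in("scene","top"): print(k,n,[(d["point"],d["p"]) for d in finder.spot_in(k,n)][:2])
print(proj("scene",(.5807,-.171,.139)))
E
```

```text
time: 6.5
tool_pos: [0.5793, -0.1743, 0.1202]
tool_rot: [[-0.737, 0.676, -0.001], [0.676, 0.737, -0.002], [-0.001, -0.002, -1.0]]
contact_force: [-0.5, 0.2, 0.4]
width: 0.0277
grip_force: 0.0
funnel_lug scene [([375.2, 185.5], 0.9)]
funnel_lug top [([383.8, 246.2], 0.67), ([213.7, 248.1], 0.18)]
funnel scene [([372.8, 185.4], 0.56)]
funnel top [([378.5, 250.1], 0.76)]
[351.9757612  173.78150648]
```

```bash
python3 -m jog '0 0 0 0 0 0 1;0 0 0 0 0 0 1;0 0 0 0 0 0 1;0 0 0 0 0 0 1'; python3 - <<'E'
from plan import *
plan([((.578,-.173,.30),toolR(47.4))],1)
E
```

```text
time: 7.3
tool_pos: [0.5792, -0.1743, 0.1201]
tool_rot: [[-0.737, 0.676, -0.001], [0.676, 0.737, -0.002], [-0.001, -0.002, -1.0]]
contact_force: [0.1, 0.0, -1.1]
width: 0.0099
grip_force: 35.0
leg 7
0.01 0 -0.92 0 0 0 1;0.01 0 -0.92 -0.01 0 0 1;0.01 0 -0.92 0 0 0.01 1;0.01 0 -0.92 0 0 0 1;0.01 0 -0.92 -0.01 0.01 0 1;0.01 0 -0.92 0 0 0 1;0.01 0 -0.93 0 0 0 1
```

```bash
python3 -m jog '0.01 0 -0.5 0 0 0 1;0.01 0 -0.92 0 0 0 1;0.01 0 -0.92 0 0 0.01 1;0.01 0 -0.92 0 0 0 1;0.01 0 -0.92 0 0 0 1;0.01 0 -0.92 0 0 0 1;0 0 -0.5 0 0 0 1'; python3 - <<'E'
from plan import *
plan([((.5145,.2869,.275),toolR(93))],1)
E
```

```text
time: 8.18
tool_pos: [0.5787, -0.1729, 0.2622]
tool_rot: [[-0.736, 0.677, 0.002], [0.677, 0.736, -0.003], [-0.003, -0.001, -1.0]]
contact_force: [0.1, 0.4, -1.1]
width: 0.0098
grip_force: 35.0
leg 19
0.75 0.62 0.01 0 0 -0.4 1;0.73 0.65 0.01 0 0 -0.4 1;0.7 0.69 0.01 0 0 -0.4 1;0.67 0.71 0.01 0 0 -0.4 1;0.64 0.74 0.01 -0.01 0.01 -0.4 1;0.61 0.76 0.01 0 0 -0.4 1;0.58 0.79 0.01 0 0 -0.4 1;0.54 0.81 0.01 0 0 -0.4 1;0.51 0.84 0.01 0 0 -0.4 1;0.47 0.85 0.01 0 0 -0.4 1;0.44 0.88 0.01 0 0 -0.4 1;0.4 0.89 0.01 0 0.01 -0.4 1;0.36 0.91 0.02 0 0 -0.4 1;0.32 0.92 0.01 -0.01 0 -0.4 1;0.29 0.94 0.01 0 0 -0.4 1;0.24 0.94 0.01 0 0 -0.4 1;0.21 0.96 0.01 0 0 -0.4 1;0.16 0.96 0.02 0 0 -0.4 1;0.13 0.97 0.01 0 0 -0.4 1
```

```bash
python3 -m jog '0.4 0.3 0 0 0 -0.4 1;0.73 0.65 0.01 0 0 -0.4 1;0.7 0.69 0.01 0 0 -0.4 1;0.67 0.71 0.01 0 0 -0.4 1;0.64 0.74 0.01 0 0 -0.4 1;0.61 0.76 0.01 0 0 -0.4 1;0.58 0.79 0.01 0 0 -0.4 1;0.54 0.81 0.01 0 0 -0.4 1;0.51 0.84 0.01 0 0 -0.4 1;0.47 0.85 0.01 0 0 -0.4 1;0.44 0.88 0.01 0 0 -0.4 1;0.4 0.89 0.01 0 0 -0.4 1'
python3 -m jog '0.36 0.91 0.02 0 0 -0.4 1;0.32 0.92 0.01 0 0 -0.4 1;0.29 0.94 0.01 0 0 -0.4 1;0.24 0.94 0.01 0 0 -0.4 1;0.21 0.96 0.01 0 0 -0.4 1;0.16 0.96 0.02 0 0 -0.4 1;0.13 0.97 0.01 0 0 -0.4 1;0.3 0.3 0.01 0 0 0 1;0 0 0 0 0 0 1;0 0 0 0 0 0 1'
python3 - <<'E'
from plan import *; from fit import *
np.set_printoptions(precision=4,suppress=True)
s=bot.state(); p=s["tool_pos"]; R=s["tool_rot"]; print(np.degrees(np.arctan2(R[1][1],R[0][1])))
g=np.array(p)-bot.hold_point_z*np.array(R)[:,2]; fo=g-.0665*np.array(R)[:,1]; print("grip",g,"funnel",fo)
a=snap("scene");b=snap("top")
im=np.hstack([cv2.resize(a[130:290,160:340],None,fx=2.2,fy=2.2),cv2.resize(b[160:320,150:330],None,fx=2.2,fy=2.2)])[:,:,::-1].copy();cv2.imwrite("pics/c3.png",im)
for n in("scene","top"):
    try:
        m=nmask("funnel",n,proj(n,(fo[0],fo[1],fo[2]+.09)))
        print(n,*fit(FUN[:1],{n:m},(fo[0],fo[1],0),fo[2]-.0,False))
    except IndexError: print("miss",n)
plan([((.5145,.2869,.275),toolR(93))],1)
E
```

```text
time: 9.68
tool_pos: [0.5385, 0.1073, 0.2568]
tool_rot: [[-0.972, 0.236, -0.001], [0.236, 0.972, -0.002], [0.0, -0.002, -1.0]]
contact_force: [0.1, 0.5, -1.3]
width: 0.01
grip_force: 35.0
time: 10.92
tool_pos: [0.5077, 0.2808, 0.2539]
tool_rot: [[-0.999, -0.051, -0.0], [-0.051, 0.999, -0.004], [0.0, -0.004, -1.0]]
contact_force: [0.6, 0.1, -1.6]
width: 0.01
grip_force: 35.0
92.91203122499887
grip [0.5077 0.2809 0.2727] funnel [0.5111 0.2145 0.2729]
miss scene
miss top
leg 1
-0.28 0.21 -0.09 -0.03 0 -0.01 1
```

View pics/c3.png

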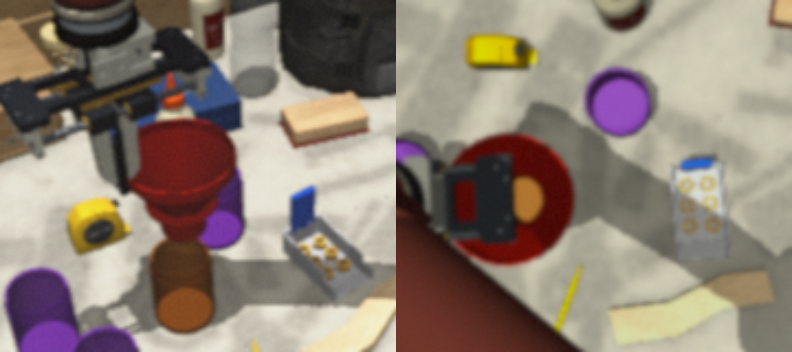

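The funnel hangs level from the gripper, above the amber jar. In the crop its rim circle is centred at about (508,199), which is top (201,250). The amber floor shows through the spout.

```bash
python3 - <<'E'
from fit import *
np.set_printoptions(precision=4,suppress=True)
for n in("scene","top"):
    im=snap(n);h=cv2.cvtColor(im,cv2.COLOR_RGB2HSV)
    m=(cv2.inRange(h,(0,150,50),(4,255,255))|cv2.inRange(h,(174,150,50),(180,255,255)))
    c=proj(n,(.511,.2145,.24)); z=np.zeros_like(m); u,v=c.astype(int); z[v-45:v+60,u-42:u+42]=m[v-45:v+60,u-42:u+42]
    k,l,st,_=cv2.connectedComponentsWithStats(z); z=(l==1+st[1:,4].argmax()).astype(np.uint8)
    pts=cv2.findNonZero(z); hull=np.zeros((420,560),np.uint8); cv2.fillConvexPoly(hull,cv2.convexHull(pts),1)
    print(n,z.sum(),cv2.minEnclosingCircle(pts),*fit(FUN[:1] if n=="top" else FUN[:1],{n:hull.astype(float)},(.511,.2145,0),.148,False))
E
```

```text
scene 1800 ((242.00393676757812, 210.70472717285156), 28.366243362426758) [0.5021 0.2178 0.    ] 0.18377142314858919
top 1294 ((199.8265380859375, 250.86734008789062), 30.607677459716797) [0.5106 0.213  0.    ] 0.138760095722405
```

```bash
python3 -m jog '-0.26 0.2 0 0 0 0 1;0 0 0.5 0 0 0 1;0 0 0 0 0 0 1;0 0 0 0 0 0 1'
python3 - <<'E'
from plan import *
plan([((.5141,.2864,.191),toolR(93))],1)
E
```

```text
time: 11.72
tool_pos: [0.5133, 0.2874, 0.2411]
tool_rot: [[-0.999, -0.053, -0.001], [-0.053, 0.999, -0.003], [0.001, -0.002, -1.0]]
contact_force: [-0.4, 0.3, -1.7]
width: 0.01
grip_force: 35.0
leg 3
-0.01 -0.01 0.92 -0.01 0 0 1;-0.01 -0.01 0.92 -0.01 -0.01 0 1;-0.01 -0.02 0.92 0 0 0 1
```

```bash
python3 -m jog '-0.02 -0.03 0.6 0 0 0 1;0 -0.01 0.6 0 0 0 1;0 0 0.5 0 0 0 1;0 0 0.4 0 0 0 1;0 0 0.4 0 0 0 1;0 0 0.25 0 0 0 1;0 0 0 0 0 0 1;0 0 0 0 0 0 1'
```

```text
time: 12.72
tool_pos: [0.5142, 0.2866, 0.1731]
tool_rot: [[-0.999, -0.053, 0.0], [-0.053, 0.999, -0.002], [0.0, -0.002, -1.0]]
contact_force: [0.1, -0.1, -1.2]
width: 0.0099
grip_force: 35.0
```

```bash
python3 -m jog '0 0 0.1 0 0 0 1;0 0 0.05 0 0 0 1;0 0 0 0 0 0 1;0 0 0 0 0 0 1'; python3 -m jog '0 0 0 0 0 0 0.6;0 0 0 0 0 0 0.5;0 0 0 0 0 0 0.3;0 0 0 0 0 0 0.2;0 0 -0.3 0 0 0 0;0 0 -0.8 0 0 0 -1;0 0 -1 0 0 0 -1;0 0 -1 0 0 0 -1;0 0 -1 0 0 0 -1;0 0 -0.3 0 0 0 -1'
python3 - <<'E'
from plan import *
e=np.array([np.cos(np.radians(4.3)),np.sin(np.radians(4.3)),0])
g=np.array([.4955,.030,0])+.0535*e; print(g)
plan([((g[0],g[1],.20),toolR(4.3))],-1)
E
```

```text
time: 13.22
tool_pos: [0.5142, 0.2867, 0.17]
tool_rot: [[-0.999, -0.053, 0.001], [-0.053, 0.999, -0.002], [-0.001, -0.002, -1.0]]
contact_force: [-1.3, 0.1, 6.1]
width: 0.0097
grip_force: 35.0
time: 14.48
tool_pos: [0.5144, 0.2874, 0.281]
tool_rot: [[-0.999, -0.053, 0.002], [-0.053, 0.999, -0.0], [-0.002, -0.0, -1.0]]
contact_force: [0.2, 0.0, -0.3]
width: 0.0906
grip_force: 0.0
[0.5488494  0.03401136 0.        ]
leg 15
-0.06 -0.68 0.27 0 0 0.99 -1;-0.12 -0.67 0.26 0 0 0.98 -1;-0.19 -0.65 0.27 0 0 0.99 -1;-0.26 -0.63 0.27 0 0 0.98 -1;-0.33 -0.6 0.26 0.01 0 0.99 -1;-0.38 -0.57 0.27 0 0.01 0.98 -1;-0.44 -0.52 0.27 0 0 0.99 -1;-0.49 -0.47 0.26 0 0 0.99 -1;-0.54 -0.42 0.27 0 0 0.98 -1;-0.58 -0.36 0.27 0 0 0.99 -1;-0.61 -0.3 0.26 0 0 0.98 -1;-0.64 -0.24 0.27 0 0 0.99 -1;-0.66 -0.17 0.27 0.01 0 0.99 -1;-0.68 -0.1 0.26 0 0.01 0.98 -1;-0.68 -0.03 0.27 0 0 0.99 -1
```

```bash
python3 -m jog '-0.06 -0.68 0.27 0 0 0.99 -1;-0.12 -0.67 0.26 0 0 0.98 -1;-0.19 -0.65 0.27 0 0 0.99 -1;-0.26 -0.63 0.27 0 0 0.98 -1;-0.33 -0.6 0.26 0 0 0.99 -1;-0.38 -0.57 0.27 0 0 0.98 -1;-0.44 -0.52 0.27 0 0 0.99 -1;-0.49 -0.47 0.26 0 0 0.99 -1;-0.54 -0.42 0.27 0 0 0.98 -1;-0.58 -0.36 0.27 0 0 0.99 -1;-0.61 -0.3 0.26 0 0 0.98 -1;-0.64 -0.24 0.27 0 0 0.99 -1'
python3 -m jog '-0.66 -0.17 0.27 0 0 0.99 -1;-0.68 -0.1 0.26 0 0 0.98 -1;-0.68 -0.03 0.27 0 0 0.99 -1;0 0 0 0 0 0 -1;0 0 0 0 0 0 -1'
python3 - <<'E'
from plan import *; from fit import *
np.set_printoptions(precision=4,suppress=True)
a=snap("scene");b=snap("top")
im=np.hstack([cv2.resize(a[130:310,170:360],None,fx=2.1,fy=2.1),cv2.resize(b[160:340,150:340],None,fx=2.1,fy=2.1)])[:,:,::-1];cv2.imwrite("pics/c4.png",im)
h=cv2.cvtColor(b,cv2.COLOR_RGB2HSV); m=cv2.inRange(h,(0,150,50),(4,255,255))|cv2.inRange(h,(174,150,50),(180,255,255)); z=np.zeros_like(m); z[205:300,160:250]=m[205:300,160:250]
pts=cv2.findNonZero(z); hull=np.zeros((420,560),np.uint8); cv2.fillConvexPoly(hull,cv2.convexHull(pts),1)
print("funnel",*fit(FUN[:1],{"top":hull.astype(float)},(.517,.22,0),.064,False), cv2.fitEllipse(cv2.convexHull(pts)))
plan([((.5488,.034,.069),toolR(4.3))],-1)
E
```

```text
time: 15.98
tool_pos: [0.5409, 0.083, 0.1986]
tool_rot: [[-0.372, 0.928, -0.002], [0.928, 0.372, -0.002], [-0.002, -0.003, -1.0]]
contact_force: [0.5, -0.0, 0.0]
width: 0.0926
grip_force: 0.0
time: 16.6
tool_pos: [0.548, 0.034, 0.1795]
tool_rot: [[-0.077, 0.997, -0.001], [0.997, 0.077, -0.001], [-0.001, -0.001, -1.0]]
contact_force: [0.1, -0.1, 0.0]
width: 0.0927
grip_force: 0.0
funnel [0.5195 0.2192 0.    ] 0.08046880770082965 ((204.2267608642578, 247.53457641601562), (52.821571350097656, 55.35841751098633), 73.31279754638672)
leg 6
0 0 0.86 0 0 0 -1;0 0.01 0.87 0 0 0.01 -1;0 0 0.86 0 0.01 0 -1;0 0.01 0.86 0 0 0 -1;0 0 0.87 0 0 0.01 -1;0 0.01 0.86 0 0 0 -1
```

View pics/c4.png

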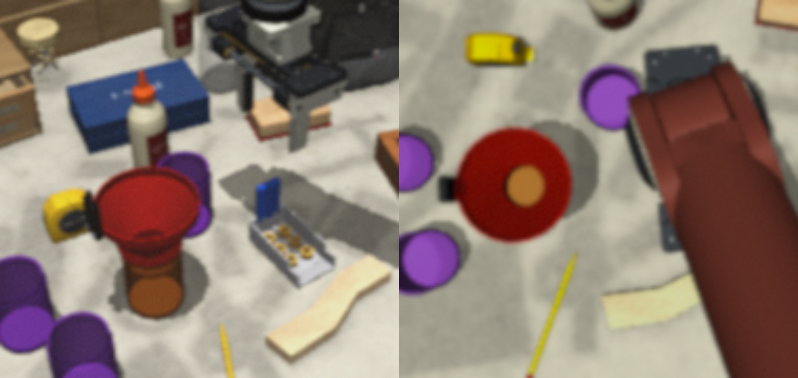

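The funnel is seated upright in the amber jar, centred at (.5195,.219), with its lug to the +y side. The scoop is untouched. Now I grasp the scoop.

```bash
python3 -m jog '0 0 0.86 0 0 0 -1;0 0.01 0.87 0 0 0.01 -1;0 0 0.86 0 0.01 0 -1;0 0.01 0.86 0 0 0 -1;0 0 0.87 0 0 0.01 -1;0 0.01 0.86 0 0 0 0;0 0 0 0 0 0 0.4;0 0 0 0 0 0 0.8;0 0 0 0 0 0 1;0 0 0 0 0 0 1;0 0 0 0 0 0 1;0 0 0 0 0 0 1' 50; python3 -m jog '0 0 0 0 0 0 1;0 0 0 0 0 0 1;0 0 0 0 0 0 1;0 0 0 0 0 0 1;0 0 0 0 0 0 1'
```

```text
time: 18.2
tool_pos: [0.5489, 0.0327, 0.0501]
tool_rot: [[-0.072, 0.997, -0.0], [0.997, 0.072, -0.001], [-0.001, -0.001, -1.0]]
contact_force: [-1.2, -0.4, -0.0]
width: 0.0278
grip_force: 0.0
time: 18.82
tool_pos: [0.5492, 0.0327, 0.05]
tool_rot: [[-0.072, 0.997, 0.0], [0.997, 0.072, -0.001], [-0.001, -0.0, -1.0]]
contact_force: [0.7, -0.3, -1.8]
width: 0.0098
grip_force: 50.0
```

```bash
cat > kin.py <<'E'
from plan import *
import itertools
from scipy.optimize import least_squares
rz=lambda a:Ro.from_euler('z',a).as_matrix(); ry=lambda a:Ro.from_euler('y',a).as_matrix()
LO=np.array([-3.12,-.3,-1.34,.26,-1.36,.01,-2.84]);HI=np.array([3.12,2.06,1.32,2.42,4.5,1.98,2.84])
def rots(q,s,ph):
    R=rz(s[0]*q[0]+ph[0])@ry(s[1]*q[1]);A=R; R=R@rz(s[2]*q[2])@ry(s[3]*q[3]);B=R; R=R@rz(s[4]*q[4])@ry(s[5]*q[5])@rz(s[6]*q[6]+ph[1]); return A,B,R
E
cat > id.py <<'E'
from kin import *
np.set_printoptions(precision=4,suppress=True)
s=bot.state()
D=[([1.133,.615,-.013,1.423,.008,1.103,-.04],[.26,-.596,.219],[[.916,.4,0],[.4,-.916,0],[0,0,-1]]),
([0.5896,0.5708,-0.5808,1.5015,0.3261,1.1668,0.7962],[.5818,-.1676,.2512],[[-.7468,.665,.0008],[.665,.7468,.0019],[.0007,.0019,-1]]),
(s["qpos"],s["tool_pos"],s["tool_rot"])]
print(s["qpos"])
best=[]
for sg in itertools.product([1,-1],repeat=7):
  if sg[1]<0 or sg[3]<0 or sg[5]<0: continue
  for p0 in np.arange(4)*np.pi/2:
   for p1 in np.arange(4)*np.pi/2:
    e=sum(np.linalg.norm(rots(q,sg,(p0,p1))[2]-np.array(R)) for q,_,R in D); best.append((e,sg,p0,p1))
best.sort(key=lambda b:b[0])
for e,sg,p0,p1 in best[:4]:
    A=[];b=[]
    for q,p,_ in D:
        a,B,C=rots(q,sg,(p0,p1)); A.append(np.c_[[0,0,1],a[:,2],B[:,2],C[:,2],a[:,0],B[:,0]]); b.append(p)
    A=np.vstack(A);b=np.hstack(b)
    x=np.linalg.lstsq(A[:,:4],b,rcond=None)[0]; print(e,sg,p0,p1,x,np.abs(A[:,:4]@x-b).max(), np.linalg.lstsq(A,b,rcond=None)[0])
E
python3 id.py
```

```text
[ 0.0836  0.7014 -0.2864  1.8782  0.3266  0.6078 -0.3364]
0.0014950327010517586 (-1, 1, -1, 1, -1, 1, -1) 0.0 1.5707963267948966 [-0.6239  0.5892  0.343  -0.5118] 0.017619001417406632 [ 5.0572  0.3778  0.3232  4.9481  0.1472 -0.0326]
0.007201612165972075 (-1, 1, -1, 1, -1, 1, -1) 4.71238898038469 0.0 [41.4251 -1.1647  0.8573 39.8358] 0.5223959041086441 [-67.4253   3.08     1.2814 -64.1529  -3.2441   0.3076]
0.00734651207924812 (-1, 1, -1, 1, -1, 1, -1) 1.5707963267948966 3.141592653589793 [-72.5216   0.953   -0.6637 -71.5576] 0.5269572993881708 [119.994   -6.0553  -1.296  113.9602   4.6507  -1.3567]
0.009743229925495372 (-1, 1, -1, 1, -1, 1, -1) 3.141592653589793 4.71238898038469 [-30.4726  -0.801   -0.1494 -31.2099] 0.19803193170602199 [47.5115 -3.3531 -0.3378 44.8592  1.2593 -1.0166]
```

```bash
cat > log.py <<'E'
import json
from workcell import bot
s=bot.state(); open("log.jsonl","a").write(json.dumps([[float(v) for v in s["qpos"]],[float(v) for v in s["tool_pos"]],[[float(v) for v in r] for r in s["tool_rot"]]])+"\n")
E
python3 log.py; python3 -m jog '0 0 -0.4 0 0 0 1;0 0 -0.8 0 0 0 1;0 0 -1 0 0 0 1;0 0 -1 0 0 0 1;0 0 -1 0 0 0 1;0 0 -1 0 0 0 1;0 0 -1 0 0 0 1;0 0 -1 0 0 0 1;0 0 -1 0 0 0 1;0 0 -1 0 0 0 1;0 0 -0.5 0 0 0 1;0 0 0 0 0 0 1'; python3 log.py
python3 -m jog '0 0 0 0 0.7 0 1;0 0 0 0 0.7 0 1;0 0 0 0 0.7 0 1;0 0 0 0 0 0 1'; python3 log.py
python3 -m jog '0 0 0 0.7 -0.7 0 1;0 0 0 0.7 -0.7 0 1;0 0 0 0.7 -0.7 0 1;0 0 0 0 0 0 1'; python3 log.py
cat > id2.py <<'E'
from kin import *
import json
np.set_printoptions(precision=4,suppress=True)
SG=(-1,1,-1,1,-1,1,-1);PH=(0,np.pi/2)
def cols(q):
    A=rz(-q[0])@ry(q[1]);A3=A@rz(-q[2]);B=A3@ry(q[3]);C=B@rz(-q[4])@ry(q[5])
    return np.c_[[0,0,1],A[:,2],A3[:,0],B[:,0],B[:,2],C[:,0],C[:,2]],C@rz(-q[6]+np.pi/2)
if __name__=="__main__":
    D=[([1.133,.615,-.013,1.423,.008,1.103,-.04],[.26,-.596,.219],0),([0.5896,0.5708,-0.5808,1.5015,0.3261,1.1668,0.7962],[.5818,-.1676,.2512],0)]+[json.loads(l) for l in open("log.jsonl")]
    A=np.vstack([cols(d[0])[0] for d in D]);b=np.hstack([d[1] for d in D])
    x,_,r,sv=np.linalg.lstsq(A,b,rcond=None); print(x,sv,np.abs(A@x-b).max())
    x0=np.array([.267,.293,.0525,-.0775,.3425,.076,.25]);l=.02
    x=np.linalg.lstsq(np.vstack([A,l*np.eye(7)]),np.r_[b,l*x0],rcond=None)[0];print(x,np.abs(A@x-b).max())
    for d in D[2:]: print(np.abs(cols(d[0])[1]-np.array(d[2])).max())
E
python3 id2.py
```

```text
time: 20.32
tool_pos: [0.5488, 0.033, 0.2929]
tool_rot: [[-0.073, 0.997, -0.0], [0.997, 0.073, -0.001], [-0.001, -0.0, -1.0]]
contact_force: [0.2, -0.8, -3.7]
width: 0.0098
grip_force: 50.0
time: 20.82
tool_pos: [0.5483, 0.0302, 0.2904]
tool_rot: [[-0.066, 0.998, -0.02], [0.974, 0.069, 0.214], [0.215, -0.005, -0.977]]
contact_force: [-0.3, 0.4, -3.4]
width: 0.0095
grip_force: 50.0
time: 21.32
tool_pos: [0.5492, 0.0365, 0.2913]
tool_rot: [[-0.102, 0.971, -0.217], [0.995, 0.1, -0.019], [0.003, -0.218, -0.976]]
contact_force: [-0.1, 0.8, -2.6]
width: 0.01
grip_force: 50.0
[ 0.1703  0.6284 -0.0271  0.0123  0.3781  0.0185  0.3018] [4.8517 4.2116 0.6408 0.4361 0.2497 0.1852 0.1614] 0.021273290908708387
[ 0.1703  0.6263 -0.0256  0.0109  0.3774  0.0189  0.3008] 0.021115993581340253
3.3306690738754696e-16
3.881443777498106e-16
3.3306690738754696e-16
3.196228004487267e-16
```

```bash
cat >> id2.py <<'E'
def cols2(q):
    A1=rz(-q[0]);A=A1@ry(q[1]);A3=A@rz(-q[2]);B=A3@ry(q[3]);B5=B@rz(-q[4]);C=B5@ry(q[5])
    return np.c_[[0,0,1],A1[:,0],A1[:,1],A[:,2],A[:,0],A3[:,0],A3[:,1],B[:,0],B[:,2],B5[:,0],B5[:,1],C[:,0],C[:,2]]
if __name__=="__main__":
    A=np.vstack([cols2(d[0]) for d in D])
    for l in(.03,.01,.003,.001):
        x=np.linalg.lstsq(np.vstack([A,l*np.eye(13)]),np.r_[b,np.zeros(13)],rcond=None)[0];print(l,x,np.abs(A@x-b).max())
    print((A@x-b).reshape(-1,3))
E
python3 id2.py
```

```text
[ 0.1703  0.6284 -0.0271  0.0123  0.3781  0.0185  0.3018] [4.8517 4.2116 0.6408 0.4361 0.2497 0.1852 0.1614] 0.021273290908708387
[ 0.1703  0.6263 -0.0256  0.0109  0.3774  0.0189  0.3008] 0.021115993581340253
3.3306690738754696e-16
3.881443777498106e-16
3.3306690738754696e-16
3.196228004487267e-16
0.03 [ 0.2475  0.0075 -0.0209  0.5176 -0.0072  0.0088 -0.0043 -0.0317  0.3684
  0.0179  0.0034 -0.0057  0.296 ] 0.002856349705500194
0.01 [ 0.2542  0.0009 -0.0132  0.5456 -0.0015  0.0008 -0.0091 -0.0047  0.3721
  0.0026  0.0003 -0.0013  0.3155] 0.00033790288099622146
0.003 [ 0.2551  0.0001 -0.0122  0.5493 -0.0008 -0.0002 -0.0098 -0.0011  0.3725
  0.0005 -0.0001 -0.0007  0.318 ] 4.000232539197457e-05
0.001 [ 0.2552  0.     -0.0121  0.5496 -0.0008 -0.0003 -0.0098 -0.0008  0.3725
  0.0003 -0.0001 -0.0006  0.3183] 3.848979787945267e-05
[[ 0.  0. -0.]
 [ 0.  0.  0.]
 [-0. -0. -0.]
 [-0.  0. -0.]
 [ 0. -0.  0.]
 [ 0. -0. -0.]]
```

```bash
cat > ik.py <<'E'
from id2 import *
X=np.array([.2552,0,-.0121,.5496,-.0008,-.0003,-.0098,-.0008,.3725,.0003,-.0001,-.0006,.3183])
def fk(q): return cols2(q)@X, cols(q)[1]
def ik(p,R,q0,reg=.02):
    def f(q):
        P,Q=fk(q); return np.r_[(P-p)*10,(Ro.from_matrix(Q.T@R)).as_rotvec()*2,reg*(q-q0)]
    r=least_squares(f,np.clip(q0,LO+.01,HI-.01),bounds=(LO+.005,HI-.005)); P,Q=fk(r.x)
    return r.x,np.linalg.norm(P-p),Ro.from_matrix(Q.T@R).magnitude()
def pose(lip,psi,tilt):
    R=toolR(psi,tilt); return np.array(lip)+.1085*R[:,1]-(.062-bot.hold_point_z)*R[:,2],R
E
python3 - <<'E'
from ik import *
q0=np.array(bot.state()["qpos"])
F=np.array([.5195,.219])
for psi in range(-180,180,20):
    e=np.array([np.cos(np.radians(psi)),np.sin(np.radians(psi))]); q=q0; ok=0;out=[]
    for tilt in range(0,66,5):
        lip=np.r_[F+.01*e,.185]; p,R=pose(lip,psi,tilt)
        q,dp,dr=ik(p,R,q)
        if dp>.003 or dr>.03: break
        ok=tilt
    print(psi,ok,q)
E
```

```text
-180 50 [ 0.0013  0.9081 -0.7192  1.1146 -0.0379  1.975   2.4058]
-160 40 [-0.7267  0.8193  0.6712  1.2184 -0.2828  1.975  -2.835 ]
-140 45 [-0.7705  0.8491  0.5862  1.1618 -0.0376  1.975  -2.6184]
-120 60 [-1.0521  1.1611  1.1921  1.0882 -0.0296  1.975  -1.9652]
-100 65 [-0.8763  0.8817  0.2982  1.2047  0.5387  1.9233 -2.3657]
-80 65 [-0.9931  0.7728  0.2966  1.4525  0.703   1.6511 -2.3158]
-60 65 [-1.0732  0.6536  0.2701  1.7123  0.9095  1.3912 -2.3344]
-40 65 [-1.0979  0.5322  0.2231  1.9691  1.192   1.1623 -2.4165]
-20 65 [-1.0237  0.4179  0.1385  2.2052  1.5902  0.9864 -2.5616]
0 65 [-0.7534  0.3283 -0.0471  2.3894  2.1263  0.8807 -2.7358]
20 60 [ 0.4001  0.5588 -1.335   2.415   2.2861  0.996  -2.246 ]
40 65 [ 0.6738  0.6323 -1.335   2.4068  2.8331  0.6175 -2.292 ]
60 55 [ 0.7866  0.6969 -1.335   2.1518 -1.355   0.05    2.2061]
80 65 [ 0.8224  0.8811 -1.335   2.0142 -0.5296  0.386   1.7006]
100 65 [ 0.7298  0.9981 -1.335   1.7602 -0.2223  0.8179  1.5796]
120 65 [ 0.5828  1.092  -1.335   1.4991 -0.0987  1.236   1.6116]
140 65 [ 0.4073  1.1639 -1.335   1.2461 -0.0174  1.6293  1.6835]
160 65 [ 0.2077  1.1588 -1.1917  1.0291 -0.0232  1.975   1.881 ]
```

```bash
cat > path.py <<'E'
from ik import *
import sys
psi=-60; F=np.array([.5195,.219]); e=np.array([np.cos(np.radians(psi)),np.sin(np.radians(psi))])
def gp(lz,tilt,off=.01): 
    p,R=pose(np.r_[F+off*e,lz],psi,tilt); return p-bot.hold_point_z*R[:,2],R
if __name__=="__main__":
    s=bot.state(); q=np.array(s["qpos"]); R0=np.array(s["tool_rot"]);p0=np.array(s["tool_pos"])-bot.hold_point_z*R0[:,2]
    g,R=gp(.21,0); sl=Slerp([0,1],Ro.from_matrix([R0,R]))
    for i in range(1,9):
        Ri=sl(i/8).as_matrix(); q,dp,dr=ik(p0+(g-p0)*i/8+bot.hold_point_z*Ri[:,2],Ri,q,.01); print(q,dp,dr)
    for t in range(10,66,11):
        g2,R2=gp(.21-.028*min(t/55,1),t); q,dp,dr=ik(g2+bot.hold_point_z*R2[:,2],R2,q,.01); print(t,q,dp,dr)
    print(g); plan([(g,R)],1)
E
python3 path.py
```

```text
[ 0.1002  0.5332 -0.3614  1.4257  0.1414  1.4057 -0.3111] 3.209666509102156e-07 4.205744760990424e-06
[ 0.0726  0.5252 -0.3294  1.444   0.1186  1.3611 -0.4492] 3.3055661592483707e-07 4.430163527859071e-06
[ 0.042   0.5172 -0.2964  1.4633  0.0991  1.3154 -0.5893] 3.394896616005472e-07 4.679990278867605e-06
[ 0.0078  0.5095 -0.2621  1.483   0.0831  1.2694 -0.732 ] 3.485484213957114e-07 4.961557612857095e-06
[-0.0302  0.5027 -0.2263  1.5024  0.0709  1.224  -0.8778] 3.577847484348552e-07 5.274593126772428e-06
[-0.0723  0.4972 -0.1886  1.5208  0.0625  1.1802 -1.0268] 3.671597007369715e-07 5.615123841906502e-06
[-0.1184  0.4934 -0.1487  1.5375  0.0577  1.1389 -1.1793] 3.764153633378896e-07 5.972978301049359e-06
[-0.1685  0.4918 -0.1065  1.5519  0.0563  1.101  -1.3352] 3.849909547487002e-07 6.32961915388969e-06
10 [-0.3136  0.4552 -0.0461  1.5895  0.2187  1.0777 -1.5038] 6.4350877160184e-07 1.2584832891606914e-05
21 [-0.4812  0.44    0.0164  1.6284  0.4079  1.0875 -1.7079] 7.674515792952662e-07 1.4905683676217456e-05
32 [-0.6448  0.4533  0.071   1.6625  0.5871  1.1359 -1.9104] 7.201261221042613e-07 1.3953021830764034e-05
43 [-0.7943  0.4956  0.1183  1.6899  0.7377  1.2148 -2.0924] 5.927117615521411e-07 1.153179647633005e-05
54 [-0.9243  0.5651  0.1617  1.7088  0.8523  1.3104 -2.2455] 4.526736744958866e-07 8.88259604123184e-06
65 [-1.0329  0.6516  0.2039  1.7135  0.9332  1.4179 -2.3612] 3.24524300235993e-07 6.488971019450503e-06
[0.5787 0.1164 0.272 ]
leg 11
0.29 0.16 0.11 -0.17 0.11 0.99 1;0.29 0.13 0.11 -0.17 0.1 1 1;0.31 0.1 0.12 -0.17 0.11 0.99 1;0.31 0.07 0.12 -0.17 0.11 0.99 1;0.32 0.03 0.13 -0.17 0.11 1 1;0.31 -0.01 0.13 -0.17 0.1 0.99 1;0.31 -0.04 0.13 -0.17 0.11 1 1;0.3 -0.07 0.14 -0.17 0.11 0.99 1;0.29 -0.1 0.14 -0.17 0.11 0.99 1;0.27 -0.13 0.13 -0.17 0.1 1 1;0.26 -0.17 0.14 -0.17 0.11 0.99 1
```

```bash
python3 -m jog '0.15 0.08 0.06 -0.08 0.05 0.5 1;0.29 0.13 0.11 -0.17 0.1 0.9 1;0.31 0.1 0.12 -0.17 0.11 0.9 1;0.31 0.07 0.12 -0.17 0.11 0.9 1;0.32 0.03 0.13 -0.17 0.11 0.9 1;0.31 -0.01 0.13 -0.17 0.1 0.9 1;0.31 -0.04 0.13 -0.17 0.11 0.9 1;0.3 -0.07 0.14 -0.17 0.11 0.9 1;0.29 -0.1 0.14 -0.17 0.11 0.9 1;0.27 -0.13 0.13 -0.17 0.1 0.9 1;0.26 -0.17 0.14 -0.1 0.11 0.8 1;0 0 0 0 0 0.5 1'
python3 - <<'E'
from path import *
np.set_printoptions(precision=4,suppress=True)
print(bot.state()["qpos"]); plan([gp(.205,2),gp(.2,12),gp(.195,24),gp(.187,35)],1)
E
```

```text
time: 22.82
tool_pos: [0.5691, 0.112, 0.2561]
tool_rot: [[0.811, 0.584, -0.015], [0.584, -0.811, 0.018], [-0.001, -0.023, -1.0]]
contact_force: [0.1, -0.4, -2.8]
width: 0.0098
grip_force: 50.0
[-0.1285  0.4795 -0.1444  1.5664  0.0502  1.1101 -1.2262]
leg 1
0.42 0.03 0.17 -0.56 0.01 0.96 1
leg 2
0 -0.19 -0.26 -0.83 0 0 1;0 -0.16 -0.29 -0.83 0 0 1
leg 2
0 -0.25 -0.33 -1 0 0 1;0 -0.21 -0.36 -1 0 0 1
leg 2
0 -0.27 -0.25 -0.92 0 0 1;0 -0.25 -0.28 -0.92 0 0 1
```

```bash
python3 -m jog '0.42 0.03 0.17 -0.56 0 0.96 1;0 -0.19 -0.26 -0.83 0 0 1;0 -0.16 -0.29 -0.83 0 0 1;0 -0.25 -0.33 -1 0 0 1;0 -0.21 -0.36 -1 0 0 1;0 -0.27 -0.25 -0.92 0 0 1;0 -0.25 -0.28 -0.92 0 0 1;0 0 0 0 0 0 1;0 0 0 0 0 0 1'
python3 - <<'E'
from path import *
np.set_printoptions(precision=4,suppress=True)
s=bot.state();R=s["tool_rot"];R=np.array(R); g=np.array(s["tool_pos"])-bot.hold_point_z*R[:,2]; print("lip",g-.1085*R[:,1]+.062*R[:,2],"tilt",np.degrees(np.arcsin(R[2,1])))
a=snap("scene");b=snap("top")
im=np.hstack([cv2.resize(a[110:290,160:340],None,fx=2.2,fy=2.2),cv2.resize(b[160:340,150:330],None,fx=2.2,fy=2.2)])[:,:,::-1];cv2.imwrite("pics/c5.png",im)
plan([gp(.184,45),gp(.182,55),gp(.182,62)],1)
E
```

```text
time: 23.95
tool_pos: [0.5579, 0.153, 0.2852]
tool_rot: [[0.867, 0.409, 0.287], [0.499, -0.71, -0.497], [0.0, 0.574, -0.819]]
contact_force: [0.1, -1.0, -2.8]
width: 0.0096
grip_force: 50.0
lip [0.5259 0.2085 0.1876] tilt 35.02263841933864
leg 2
-0.01 -0.28 -0.33 -0.83 0 -0.01 1;-0.01 -0.25 -0.36 -0.83 0.01 -0.02 1
leg 2
0 -0.21 -0.33 -0.83 0 0 1;0 -0.18 -0.36 -0.83 0 0 1
leg 2
0 -0.12 -0.26 -0.58 0 0 1;0 -0.11 -0.26 -0.59 0 0 1
```

View pics/c5.png

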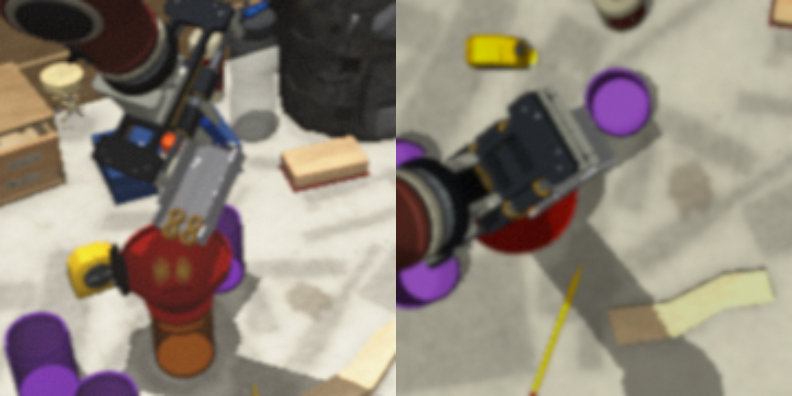

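At 35° the nuts are already at the lip, at (180,225) in the crop, and two are in the funnel at (170,270). I continue slowly.

```bash
python3 -m jog '0 -0.14 -0.16 -0.42 0 0 1;0 -0.14 -0.17 -0.42 0 0 1;0 -0.12 -0.18 -0.42 0 0 1;0 -0.12 -0.18 -0.42 0 0 1;0 -0.1 -0.17 -0.42 0 0 1;0 -0.1 -0.17 -0.42 0 0 1;0 -0.09 -0.18 -0.42 0 0 1;0 -0.09 -0.18 -0.42 0 0 1;0 -0.12 -0.26 -0.58 0 0 1;0 -0.11 -0.26 -0.59 0 0 1;0 0 0 0 0 0 1;0 0 0 0 0 0 1'
python3 -m jog '0 0 0 0 0 0 1;0 0 0 0 0 0 1;0 0 0 0 0 0 1;0 0 0 0 0 0 1'
python3 - <<'E'
from path import *
a=snap("scene");b=snap("top")
im=np.hstack([cv2.resize(a[110:290,160:340],None,fx=2.2,fy=2.2),cv2.resize(b[160:340,150:330],None,fx=2.2,fy=2.2)])[:,:,::-1];cv2.imwrite("pics/c6.png",im)
for n in("scene","top"): print(n,[([round(v) for v in d["point"]],round(d["p"],2)) for d in finder.spot_in("nut0",n)])
E
```

```text
time: 25.55
tool_pos: [0.5307, 0.2013, 0.2971]
tool_rot: [[0.866, 0.232, 0.443], [0.501, -0.403, -0.766], [0.0, 0.885, -0.465]]
contact_force: [-0.2, -0.8, -2.5]
width: 0.0095
grip_force: 50.0
time: 26.05
tool_pos: [0.5305, 0.2015, 0.2968]
tool_rot: [[0.865, 0.233, 0.443], [0.501, -0.403, -0.766], [0.0, 0.885, -0.466]]
contact_force: [0.5, -0.1, -2.5]
width: 0.0099
grip_force: 50.0
scene []
top []
```

View pics/c6.png

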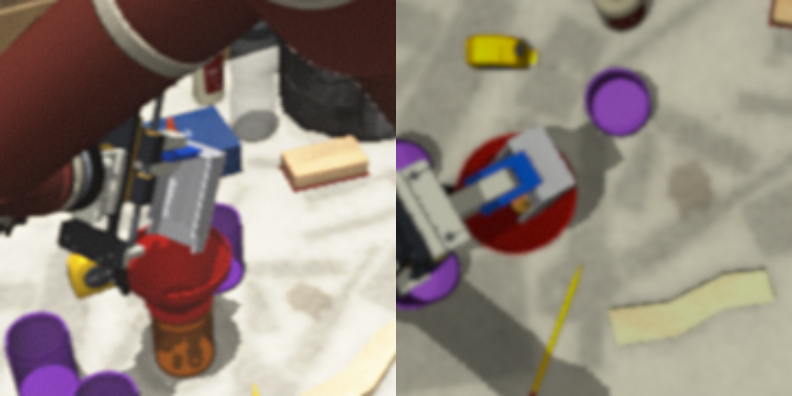

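The scoop looks empty and nuts show in the jar at (180,355). I return along the same path.

```bash
python3 - <<'E'
from path import *
plan([gp(.20,50),gp(.21,30),gp(.215,0),((.5492,.0327,.26),toolR(4.15))],1)
E
```

```text
leg 3
-0.01 0.33 0.22 0.68 0 0 1;-0.01 0.34 0.2 0.68 -0.01 0.01 1;-0.01 0.36 0.17 0.68 0 0 1
leg 4
0 0.16 0.34 0.83 0 0 1;0 0.18 0.32 0.84 0 0 1;0 0.22 0.3 0.83 0 0 1;0 0.24 0.27 0.84 0 0 1
leg 5
0 0.07 0.46 1 0 0 1;0 0.12 0.45 1 0 0 1;0 0.17 0.41 1 0 0 1;0 0.21 0.4 1 0 0 1;0 0.25 0.36 1 0 0 1
leg 11
-0.25 0.21 0.06 0 0 -0.97 1;-0.26 0.18 0.06 0 0 -0.97 1;-0.28 0.16 0.06 0 0 -0.98 1;-0.3 0.13 0.07 0 0 -0.97 1;-0.31 0.09 0.06 0 0 -0.97 1;-0.32 0.06 0.06 0 0 -0.97 1;-0.32 0.04 0.06 0 0 -0.97 1;-0.32 -0.01 0.06 0 0 -0.98 1;-0.32 -0.03 0.06 0 0 -0.97 1;-0.32 -0.07 0.06 0 0 -0.97 1;-0.31 -0.1 0.07 0 0 -0.97 1
```

```bash
python3 -m jog '-0.01 0.33 0.22 0.68 0 0 1;-0.01 0.34 0.2 0.68 0 0 1;-0.01 0.36 0.17 0.68 0 0 1;0 0.16 0.34 0.83 0 0 1;0 0.18 0.32 0.84 0 0 1;0 0.22 0.3 0.83 0 0 1;0 0.24 0.27 0.84 0 0 1;0 0.07 0.46 1 0 0 1;0 0.12 0.45 1 0 0 1;0 0.17 0.41 1 0 0 1;0 0.21 0.4 1 0 0 1;0 0.25 0.36 1 0 0 1'
python3 -m jog '-0.25 0.21 0 0 0 -0.97 1;-0.26 0.18 0 0 0 -0.97 1;-0.28 0.16 0.06 0 0 -0.98 1;-0.3 0.13 0.07 0 0 -0.97 1;-0.31 0.09 0.06 0 0 -0.97 1;-0.32 0.06 0.06 0 0 -0.97 1;-0.32 0.04 0.06 0 0 -0.97 1;-0.32 -0.01 0.06 0 0 -0.98 1;-0.32 -0.03 0.06 0 0 -0.97 1;-0.32 -0.07 0.06 0 0 -0.97 1;-0.31 -0.1 0.07 0 0 -0.97 1;0 0 0 0 0 0 1'
python3 - <<'E'
from path import *
a=snap("scene");b=snap("top")
im=np.hstack([cv2.resize(a[150:290,190:340],None,fx=2.6,fy=2.6),cv2.resize(b[180:320,160:310],None,fx=2.6,fy=2.6)])[:,:,::-1];cv2.imwrite("pics/c7.png",im)
plan([((.5492,.0327,.075),toolR(4.15))],1)
E
```

```text
time: 27.75
tool_pos: [0.5785, 0.115, 0.2579]
tool_rot: [[0.865, 0.501, -0.003], [0.501, -0.865, 0.001], [-0.002, -0.002, -1.0]]
contact_force: [0.9, 0.5, -2.2]
width: 0.0096
grip_force: 50.0
time: 29.25
tool_pos: [0.5487, 0.0306, 0.2437]
tool_rot: [[-0.07, 0.998, -0.002], [0.998, 0.07, -0.002], [-0.002, -0.002, -1.0]]
contact_force: [-0.3, 0.3, -2.3]
width: 0.0097
grip_force: 50.0
leg 8
0 0 0.94 0 0 0 1;0 0 0.94 0 0 0 1;0.01 0 0.94 0 0 0 1;0 0 0.94 0 0 0 1;0 0 0.94 0 0 0 1;0 0.01 0.94 -0.01 0 0 1;0.01 0 0.94 0 0 0 1;0 0 0.93 0 0 -0.01 1
```

View pics/c7.png

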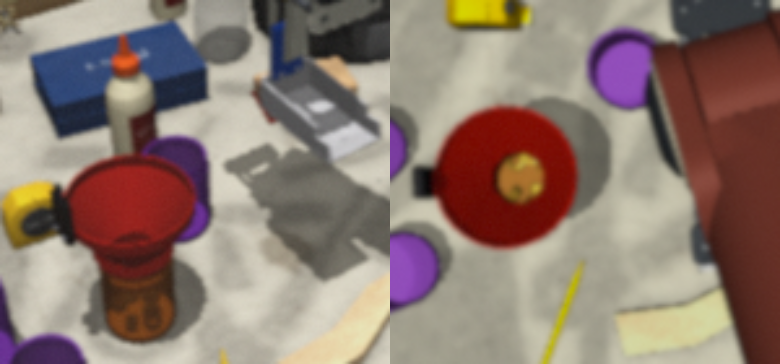

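The scoop at (320,105) is empty, the funnel cone is clear, the nuts lie on the jar's floor, and the jar stands upright. I set the scoop down.

```bash
python3 -m jog '0 0 0.94 0 0 0 1;0 0 0.94 0 0 0 1;0.01 0 0.94 0 0 0 1;0 0 0.94 0 0 0 1;0 0 0.94 0 0 0 1;0 0.01 0.94 0 0 0 1;0.01 0 0.94 0 0 0 1;0 0 0.8 0 0 0 1;0 0 0.2 0 0 0 1;0 0 0 0 0 0 1;0 0 0 0 0 0 1'
```

```text
time: 30.72
tool_pos: [0.5503, 0.0334, 0.0556]
tool_rot: [[-0.073, 0.997, 0.002], [0.997, 0.073, 0.0], [0.0, 0.002, -1.0]]
contact_force: [-0.1, -0.0, -2.5]
width: 0.01
grip_force: 50.0
```

```bash
python3 -m jog '0 0 0.1 0 0 0 1;0 0 0.09 0 0 0 1;0 0 0 0 0 0 1;0 0 0 0 0 0 1'
```

```text
time: 31.22
tool_pos: [0.5497, 0.0332, 0.05]
tool_rot: [[-0.073, 0.997, 0.0], [0.997, 0.073, 0.0], [0.0, 0.0, -1.0]]
contact_force: [0.9, -0.6, -1.3]
width: 0.0094
grip_force: 50.0
```

```bash
python3 -m jog '0 0 0.02 0 0 0 1;0 0 0 0 0 0 0.6;0 0 0 0 0 0 0.4;0 0 0 0 0 0 0.2;0 0 0 0 0 0 0;0 0 -0.3 0 0 0 -0.3;0 0 -0.7 0 0 0 -0.5;0 0 -1 0 0 0 -1;0 0 -1 0 0 0 -1;0 0 -1 0 0 0 -1;0 0 -1 0 0 0 -1;0 0 -1 0 0 0 -1'
python3 -m jog '0 0 -1 0 0 0 -1;0.5 0 -1 0 0 0 -1;-0.8 -0.5 0 0 0 0 -1;-1 -0.5 0 0 0 0 -1;-1 0 0 0 0 0 -1;-1 0 0 0 0 0 -1;-1 0 0 0 0 0 -1;-1 0 0 0 0 0 -1;0 0 0 0 0 0 -1'
python3 - <<'E'
from h import *
a=snap("scene");b=snap("top")
cv2.imwrite("pics/c8.png",np.hstack([cv2.resize(a[140:300,180:380],None,fx=2,fy=2),cv2.resize(b[140:300,170:370],None,fx=2,fy=2)])[:,:,::-1])
E
```

```text
time: 32.72
tool_pos: [0.5494, 0.0331, 0.2007]
tool_rot: [[-0.074, 0.997, 0.0], [0.997, 0.074, 0.0], [0.0, 0.0, -1.0]]
contact_force: [-0.2, -0.2, -0.5]
width: 0.0929
grip_force: 0.0
time: 33.85
tool_pos: [0.534, -0.1032, 0.2495]
tool_rot: [[-0.069, 0.998, -0.0], [0.998, 0.069, -0.001], [-0.001, -0.0, -1.0]]
contact_force: [-0.5, -0.6, 0.0]
width: 0.0928
grip_force: 0.0
```

View pics/c8.png

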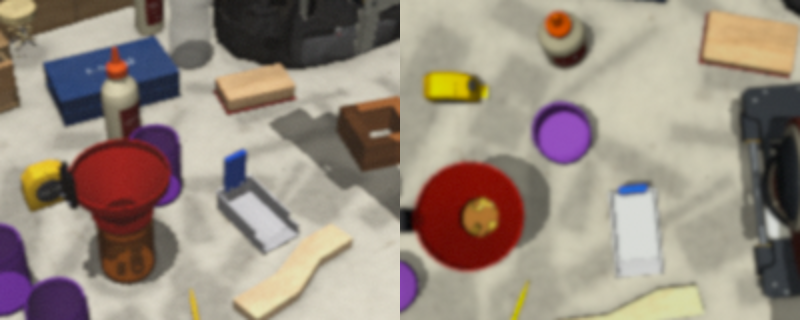

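The empty scoop stands flat at (255,210), the funnel is in the upright jar with the nuts on its floor, and the bystanders have not moved. No loose nuts are visible.

```bash
python3 -c "
from workcell import workorder; print(workorder.sign_off())"
```

```text
the job is handed in; nothing more can be done
None
```

The job is done and handed in at about 34 s of the 64 s: the funnel sits in the upright amber jar, the pour left the scoop and funnel clear with nuts on the jar floor and none loose (I did not count all six there), the empty scoop is flat on the table, and the bystanders have not moved.

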